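Restock the copper pipe fittings

TASK

Put the four left-over copper fittings lying on the bench back into stock: the tee, the elbow, the straight coupling and the end cap each go into the blue bin that already holds their kind, down on the bare floor in front of the stock, not on top of it. Leave the brass valve and the white plastic elbow where they lie.

Things in the scene. Friction and masses are not known exactly. Their poses are not given: they have to be found in the camera images.
- tee_c (a point): Copper equal tee for 28 mm pipe, loose, lying flat on the bench: three open sockets 31 mm in outer diameter. This point is where the socket axes cross, 15.5 mm above the bench. The run lies along its x, 40 mm to either end; the branch points along its y, to 40 mm. z is up. About 120 g.
- elbow_c (a point): Copper 90 degree elbow for 28 mm pipe, loose, lying flat: two open sockets 31 mm in outer diameter, tube 29 mm thick at the bend. This point is where the two socket axes would cross, at the outer side of the bend, 15.5 mm above the bench; one leg runs along its x to 43 mm, the other along its y to 43 mm (each straight socket is the outer 23 mm). z is up. About 100 g.
- coupling_c (a point): Copper straight coupling for 28 mm pipe, a tube 31 mm in outer diameter and 50 mm tall, loose, standing on end (seen from above as an open ring). This point is at its centre, 25 mm above the bench; z along its axis, up. About 70 g.
- cap_c (a point): Copper end cap for 28 mm pipe, 31 mm in diameter and 30 mm tall, loose, standing mouth down with its closed, slightly domed end up. This point is at its centre, 15 mm above the bench; z along its axis, up. About 50 g.
- bin_tee: Blue bin holding copper tees, fixed, 180 mm deep (x) by 120 wide (y), walls and floor 4 mm. Origin: centre of underside, z up, x from its low front lip (24 mm high, facing the robot) to the back wall (55 mm). Side walls 50 mm high, 26 near the lip. Back half filled with fixed stock (two tees stacked, 66 mm high); front half bare floor, 92 by 112 mm, its middle at x = -38 mm. Row of bins, about 10 to 50 mm apart.
- bin_elbow: Blue bin holding copper elbows, fixed, 180 mm deep (x) by 120 wide (y), walls and floor 4 mm. Origin: centre of underside, z up, x from its low front lip (24 mm high, facing the robot) to the back wall (55 mm). Side walls 50 mm high, 26 near the lip. Back half filled with fixed stock (two elbows lying flat, 35 mm high); front half bare floor, 92 by 112 mm, its middle at x = -38 mm. Row of bins, about 10 to 50 mm apart.
- bin_coupling: Blue bin holding copper couplings, fixed, 180 mm deep (x) by 120 wide (y), walls and floor 4 mm. Origin: centre of underside, z up, x from its low front lip (24 mm high, facing the robot) to the back wall (55 mm). Side walls 50 mm high, 26 near the lip. Back half filled with fixed stock (five couplings standing on end, 54 mm high); front half bare floor, 92 by 112 mm, its middle at x = -38 mm. Row of bins, about 10 to 50 mm apart.
- bin_cap: Blue bin holding copper end caps, fixed, 180 mm deep (x) by 120 wide (y), walls and floor 4 mm. Origin: centre of underside, z up, x from its low front lip (24 mm high, facing the robot) to the back wall (55 mm). Side walls 50 mm high, 26 near the lip. Back half filled with fixed stock (five caps, up to 35 mm high); front half bare floor, 92 by 112 mm, its middle at x = -38 mm. Row of bins, about 10 to 50 mm apart.
- valve_c (a point): Brass ball valve with a black butterfly handle on top, loose, lying on the bench among the fittings: 76 mm long (its x), 39 mm wide, 55 mm high; this point is on its bore axis, 17 mm above the bench. It does not belong in the bins and stays where it lies.
- pvc_elbow_c (a point): White plastic 90 degree drain elbow, loose, lying flat among the fittings, bigger than the copper one: sockets 41 mm in outer diameter, legs 48 mm along its x and its y from this point, where its axes cross, 20.5 mm above the bench. It stays where it lies.
Mind the look-alikes: they are no part of the job. What is shaped like the part that bears cap_c but red is not meant. Leave any green look-alike of the part that bears coupling_c alone.

How it is judged:
By the outcome, as a careful person would: the job done as asked, in the order asked, and still so for the second after the job is handed in, with the robot touching nothing.
It also fails if it takes over 120 s, if anything falls off the work surface, if the arm or the gripper's body presses on something with over 40 N, if the wrist force passes 120 N, or if a joint passes its speed limit or range.

ROBOT

A 6-joint arm with a two-finger parallel gripper is mounted at the origin on the work surface. World frame = base frame: x ahead of the robot, y to its left, z up, the work surface at z = 0. Lengths are in m, angles in degrees, forces in N, time in s.
With the tool pointing down it reaches from about 0.4 to 0.825 m from the base axis. Payload 7 kg.
Tool frame: the origin (TCP) lies between the finger pads; the fingertips stand 19 mm ahead of it and the grasp point (between the pads) is the TCP; z points along the fingers, y is the line along which they close (so a half turn about z gives the same grasp; the last joint's range is limited). The gripper opens to 88 mm and grips with 3 to 60 N. Pads are 19 mm wide; open, the fingers measure 130 mm over their backs; the gripper's body (78 mm by 193 mm) begins 47 mm behind the grasp point.
Start: joints at [92.195, 20.546, 0.682, 0, -70.136, -16.507], TCP at [0.167, 0.654, 0.246] pointing down, gripper open.
Joint ranges: [-176.03, 176.03], [-82.01, 121.73], [-58.28, 71.71], [-173.87, 95.51], [-174.79, -0.11], [-173.66, 173.66]. Speed limits (degrees/s): [136.94, 136.94, 172.46, 180, 180, 180].

INTERFACE

Orientations are given as [roll, pitch, yaw] about the fixed x, y, z axes, in that order (R = Rz(yaw) Ry(pitch) Rx(roll)).
In Python, from plant import r gives the robot as it stands. The module is installed in compiled form; this text tells all that it offers.
- The arm moves only by the shell command python3 -m pendant 'ROWS' [OPENING] [FORCE]. ROWS is JSON, a list of rows, each a list of 6 numbers: the shift along the tool's x, y, z in mm, then the turn, a rotation vector about the tool's x, y, z in rad. In form: [[tx, ty, tz, wx, wy, wz], ...]. A call has 1 to 20 rows; each row is the pose to reach, as a shift and turn from the pose commanded when the call began, along the tool's axes at that moment; what a row does not reach only later rows make up. A row lasts 1/8 s, in which the tool goes at most 62.5 mm and 10.7 degrees, less where a joint would pass 70% of its speed; a pose out of reach is approached as far as the arm can. A call with a gripper value outside its range is refused whole. OPENING is the finger opening in mm, from 0 to 87.6, set as the call begins (- or left out, the last holds). The fingers move at their own pace and stop on an object; FORCE is the grip in N (left out, the last holds). Time passes only in rows, so rows that repeat a pose let the fingers close. It gives the time, the measured TCP pose, the force, the opening and the grip force at its end, in the units of the state.
- r.get_state(): the state, without advancing time (a new reading comes with each control period).
- r.capture(name): name is "side" or "top"; returns the picture (384x512x3 uint8, red, green, blue); there is no depth.
- r.camera_params(name): a dict with "mtx" (3x3 intrinsics, pixels), "distortion" ([k1, k2, p1, p2, k3] as OpenCV has them; the pictures are not rectified), "rvec" (rotation vector, rad) and "tvec" (3), from world to camera coordinates, as OpenCV has them. Camera axes: x right, y down, z forward; pixel columns grow to the right and rows downward; lengths in m; the calibration is good to about 2 mm. A picture is of the moment at which its call begins. camera_params takes no time and is no camera call.
- r.close_job(): hands the job in; it is judged then, once.
The state is a dict: "time_s": time; "joints": joint angles; "qd": joint speeds; "joint_torque": joint torques, N m; "tcp_pos": TCP position; "eef_rot": TCP orientation; "contact_force": force on the tool from outside, world axes, zero at the start; "moment": the same for the moment, N m; "gripper_width": finger opening in m; "gripper_force": force on a finger pad.
Only numpy, scipy, OpenCV 4.12 (cv2) and the standard library are available. Lean on these libraries where they do the work, as an engineer would, in place of code of your own. Each camera call takes 0.05 s, during which the arm holds its last target. There are 200 camera calls.

## Working session

There is one attempt and no reset: what is moved stays moved. The work goes in short steps, Python scripts to look and compute and a shell command to move; the robot and the scene stay as the last step left them, time stands still between calls to the robot, and variables do not carry over. Pictures are saved under pics/ and viewed, at most 14 in all, crops included, and the job is handed in when it is done.

```bash
mkdir -p pics; cat > h.py <<'E'
import numpy as np, cv2
from plant import r
from scipy.spatial.transform import Rotation as R
def cam(n):
    p=r.camera_params(n); return [np.array(p[k],float) for k in("mtx","distortion","rvec","tvec")]
def ray(n,uv,z):
    K,d,rv,t=cam(n); M=cv2.Rodrigues(rv)[0]; t=t.ravel()
    q=cv2.undistortPoints(np.array(uv,float).reshape(-1,1,2),K,d).reshape(-1,2)
    D=np.c_[q,np.ones(len(q))]@M; o=-M.T@t
    return o+D*((z-o[2])/D[:,2])[:,None]
def proj(n,P):
    K,d,rv,t=cam(n); return cv2.projectPoints(np.array(P,float).reshape(-1,1,3),rv,t,K,d)[0].reshape(-1,2)
def snap(n,f,crop=None,s=1):
    im=r.capture(n); cv2.imwrite('pics/raw_'+f,im[:,:,::-1]); o=im
    if crop: a,b,c,e=crop; o=im[b:e,a:c]
    cv2.imwrite('pics/'+f,cv2.resize(o,None,fx=s,fy=s,interpolation=cv2.INTER_CUBIC)[:,:,::-1]); return im
def st():
    s=r.get_state(); print({k:np.round(s[k],3).tolist() for k in("time_s","tcp_pos","eef_rot","joints","contact_force","gripper_width","gripper_force")})
E
python3 - <<'E'
from h import *
st()
for n in("top","side"):
    snap(n,n+'0.png',s=1.56); K,d,rv,t=cam(n);print(n,-cv2.Rodrigues(rv)[0].T@t.ravel(),K[0,0])
E
```

```text
{'time_s': 0.0, 'tcp_pos': [0.167, 0.654, 0.245], 'eef_rot': [179.9, -0.01, -14.32], 'joints': [92.195, 20.592, 0.632, -0.02, -70.138, -16.508], 'contact_force': [-0.669, -0.448, 0.491], 'gripper_width': 0.088, 'gripper_force': 0.0}
top [0.49654318 0.01741534 1.00232138] 349.06277398765263
side [-0.01283925 -0.77214873  0.76428914] 446.4557629056425
```

View pics/top0.png

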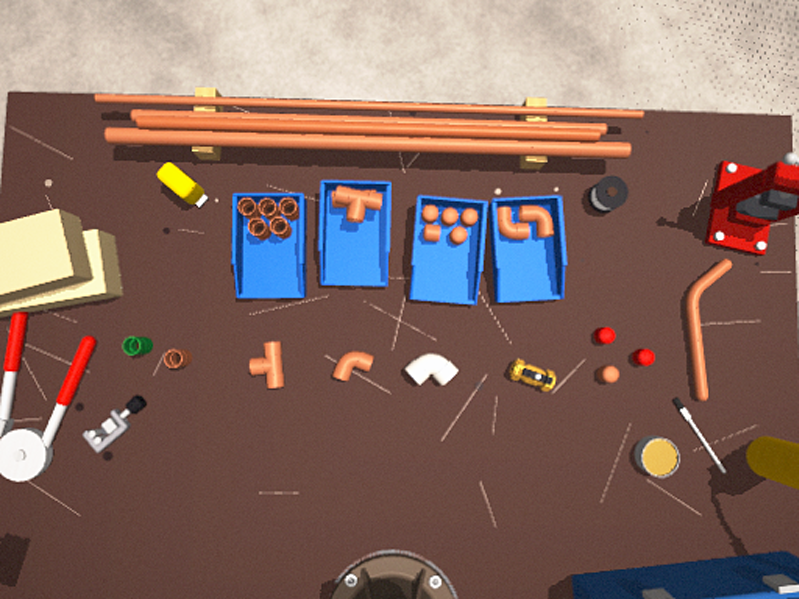

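View pics/side0.png

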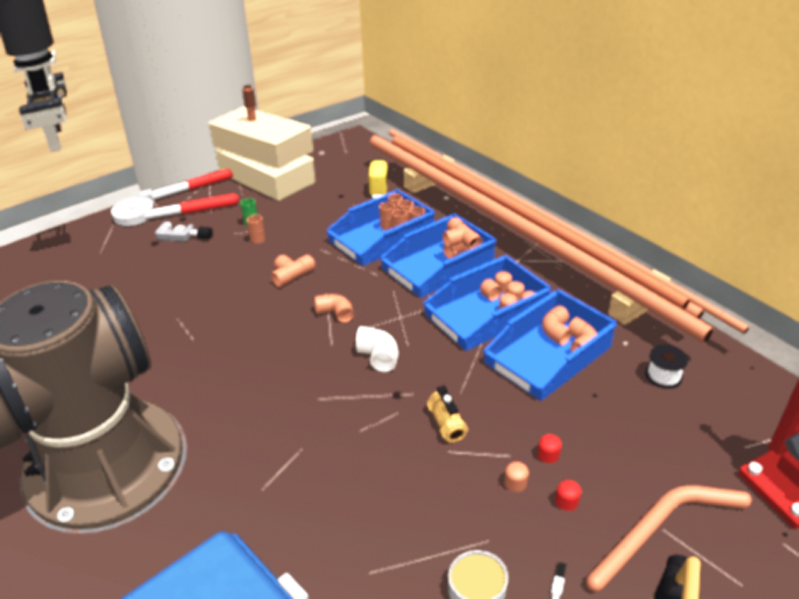

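Top view, in displayed pixels:
- **Bins, left to right:** coupling (268,250), tee (355,235), cap (447,250), elbow (530,250).
- **Coupling candidates:** copper (176,358) and green (137,346). I want the copper one.
- **Cap candidates:** copper (610,374) and red (605,336) and (644,357). I want the copper one.
- **Other parts:** tee (268,365), elbow (353,366), PVC elbow (431,369) and valve (533,375).

Next I'll enlarge the ambiguous ones and measure.

```bash
cat > m.py <<'E'
from h import *
top=cv2.imread('pics/raw_top0.png'); side=cv2.imread('pics/raw_side0.png')
def mask(im,hue,smin=90,vmin=90):
    h=cv2.cvtColor(im,cv2.COLOR_BGR2HSV); return cv2.inRange(h,(hue[0],smin,vmin),(hue[1],255,255))
E
python3 - <<'E'
from m import *
a=top[205:250,75:135]; b=top[205:250,370:430]; c=side[120:165,140:200]; d=side[270:330,310:390]
f=lambda x:cv2.resize(x,(390,290),interpolation=cv2.INTER_CUBIC)
cv2.imwrite('pics/amb.png',np.vstack([np.hstack([f(a),f(b)]),np.hstack([f(c),f(d)])]))
for n,im,box in(("top",top,(60,200,480,260)),("side",side,(120,110,410,330))):
    for nm,hue in(("cop",(3,16)),("red",(0,2)),("blue",(100,120))):
        m=mask(im,hue); k=np.zeros_like(m); 
        if nm=="blue": box2=(0,0,512,300)
        else: box2=box
        k[box2[1]:box2[3],box2[0]:box2[2]]=255; m&=k
        N,l,s,c=cv2.connectedComponentsWithStats(m)
        for i in range(1,N):
            if s[i,4]>40: print(n,nm,s[i],c[i].round(1), ray(n,[c[i]],.0155)[0].round(3))
E
```

```text
top cop [   60   200   420    60 22269] [265.7 229.2] [ 0.465 -0.031  0.015]
top red [381 209  14  12 114] [388.1 214.8] [ 0.514 -0.379  0.015]
top red [405 223  15  12 121] [412.7 228.7] [ 0.476 -0.449  0.015]
top blue [ 204  115   47   69 2518] [226.6 153.3] [0.679 0.085 0.015]
top blue [ 148  124   49   68 2333] [172.2 163.5] [0.645 0.239 0.015]
top blue [ 262  125   51   71 2440] [286.6 164. ] [ 0.652 -0.087  0.015]
top blue [ 314  125   50   69 2298] [338.3 164. ] [ 0.656 -0.235  0.015]
side cop [  120   110   290   220 42395] [245.8 239.4] [ 0.419 -0.112  0.015]
side cop [244 125  28  21 340] [254.7 135.1] [0.731 0.276 0.015]
side cop [285 140  23  25 318] [294.2 152.6] [0.763 0.112 0.015]
side cop [309 175  31  21 320] [322.3 184.7] [ 0.716 -0.064  0.015]
side cop [348 197  33  27 425] [362.6 209.5] [ 0.723 -0.21   0.015]
side red [120 110  28  12 186] [133.2 114.7] [0.474 0.683 0.015]
side red [120 124  33  13 276] [135.6 129.6] [0.434 0.572 0.015]
side red [344 278  17  20 259] [351.7 287.2] [ 0.511 -0.376  0.015]
side red [355 307  18  21 290] [363.8 317.1] [ 0.473 -0.448  0.015]
side blue [ 209  121  187  136 8231] [304.4 188.5] [ 0.665 -0.047  0.016]
```

View pics/amb.png

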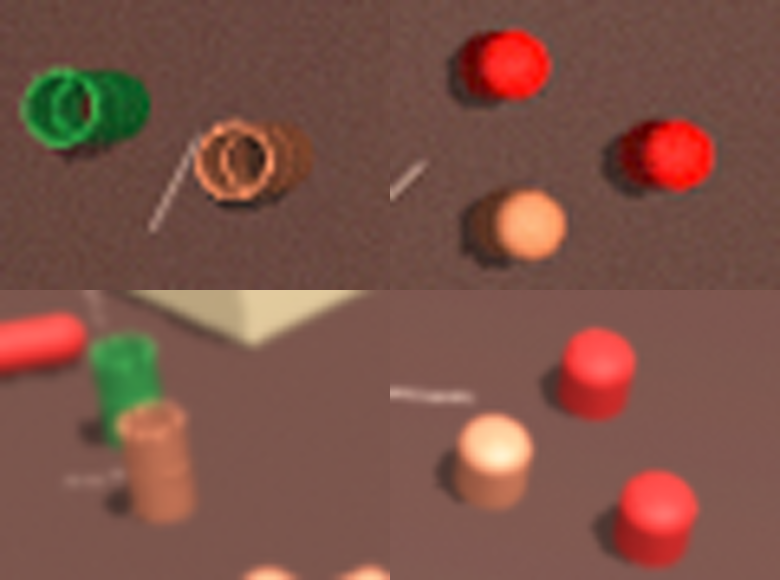

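The crop settles it. The copper coupling is the right-hand ring, rim centre near top pixel (111,230), with the green one beyond it. The copper cap is at top pixel (391.5,240), left of and below the two red ones.

```bash
python3 - <<'E'
from m import *
from scipy.ndimage import label
h=cv2.cvtColor(top,cv2.COLOR_BGR2HSV)
for nm,(u,v) in dict(bench=(140,260),tee=(174,232),elb=(228,230),cap=(391,240)).items(): print(nm,h[v,u])
for n,im,box in(("top",top,(60,200,480,260)),("side",side,(120,110,410,330))):
    hh=cv2.cvtColor(im,cv2.COLOR_BGR2HSV); m=cv2.inRange(hh,(3,100,150),(17,255,255)); k=np.zeros_like(m);k[box[1]:box[3],box[0]:box[2]]=255;m&=k
    N,l,s,c=cv2.connectedComponentsWithStats(m)
    for i in range(1,N):
        if s[i,4]>20: print(n,s[i],c[i].round(1), ray(n,[c[i]],.0155)[0].round(3),"z.03",ray(n,[c[i]],.03)[0].round(3),"z.05",ray(n,[c[i]],.05)[0].round(3))
print("coupl",ray("top",[[111,229.8]],.05)," cap",ray("top",[[391.5,239.9]],.028))
f=lambda x:cv2.resize(x,None,fx=5,fy=5,interpolation=cv2.INTER_CUBIC)
a=top[210:255,155:245];b=top[115:200,140:370]
B=cv2.resize(b,(782,289),interpolation=cv2.INTER_CUBIC); A=cv2.resize(a,(580,290),interpolation=cv2.INTER_CUBIC)
A=np.hstack([A,np.zeros((290,202,3),np.uint8)]); cv2.imwrite('pics/tb.png',np.vstack([A,B]))
E
```

```text
bench [  8 103 106]
tee [ 13 126 253]
elb [ 14 112 253]
cap [ 13 123 253]
top [442 200  12  57 385] [447.6 227.6] [ 0.481 -0.55   0.015] z.03 [ 0.481 -0.542  0.03 ] z.05 [ 0.481 -0.531  0.05 ]
top [160 219  22  30 408] [172.4 233.7] [0.447 0.23  0.015] z.03 [0.448 0.227 0.03 ] z.05 [0.449 0.223 0.05 ]
top [105 224  12  12  61] [110.5 229.8] [0.454 0.404 0.015] z.03 [0.455 0.398 0.03 ] z.05 [0.455 0.39  0.05 ]
top [214 225  26  19 289] [225.6 233.1] [0.452 0.082 0.015] z.03 [0.453 0.081 0.03 ] z.05 [0.453 0.08  0.05 ]
top [386 234  11  11  91] [391.3 239.4] [ 0.444 -0.388  0.015] z.03 [ 0.445 -0.382  0.03 ] z.05 [ 0.446 -0.374  0.05 ]
side [ 259  110  151   97 2735] [348.3 149.1] [0.909 0.021 0.015] z.03 [0.891 0.006 0.03 ] z.05 [ 0.866 -0.015  0.05 ]
side [244 125  28  21 332] [254.8 135. ] [0.731 0.276 0.015] z.03 [0.717 0.256 0.03 ] z.05 [0.697 0.228 0.05 ]
side [158 137  12  19 162] [164.2 146. ] [0.463 0.407 0.015] z.03 [0.453 0.385 0.03 ] z.05 [0.441 0.353 0.05 ]
side [285 141  23  24 264] [293.3 153.4] [0.757 0.11  0.015] z.03 [0.742 0.093 0.03 ] z.05 [0.722 0.069 0.05 ]
side [
[... 323 characters left out ...]
0.039 0.05 ]
side [348 197  30  27 303] [361.5 210.4] [ 0.718 -0.211  0.015] z.03 [ 0.704 -0.222  0.03 ] z.05 [ 0.685 -0.237  0.05 ]
side [273 250   8  12  22] [275.5 254.8] [ 0.443 -0.197  0.015] z.03 [ 0.434 -0.208  0.03 ] z.05 [ 0.422 -0.224  0.05 ]
side [276 257   8  23  35] [279.6 266.4] [ 0.427 -0.231  0.015] z.03 [ 0.419 -0.242  0.03 ] z.05 [ 0.407 -0.256  0.05 ]
side [285 265  16  19  73] [293.5 277.4] [ 0.431 -0.276  0.015] z.03 [ 0.422 -0.286  0.03 ] z.05 [ 0.41  -0.299  0.05 ]
side [324 295  16  21 192] [331.1 305.2] [ 0.442 -0.384  0.015] z.03 [ 0.433 -0.391  0.03 ] z.05 [ 0.421 -0.402  0.05 ]
coupl [[0.45554274 0.38889388 0.05      ]]  cap [[ 0.44343628 -0.383175    0.028     ]]
```

View pics/tb.png

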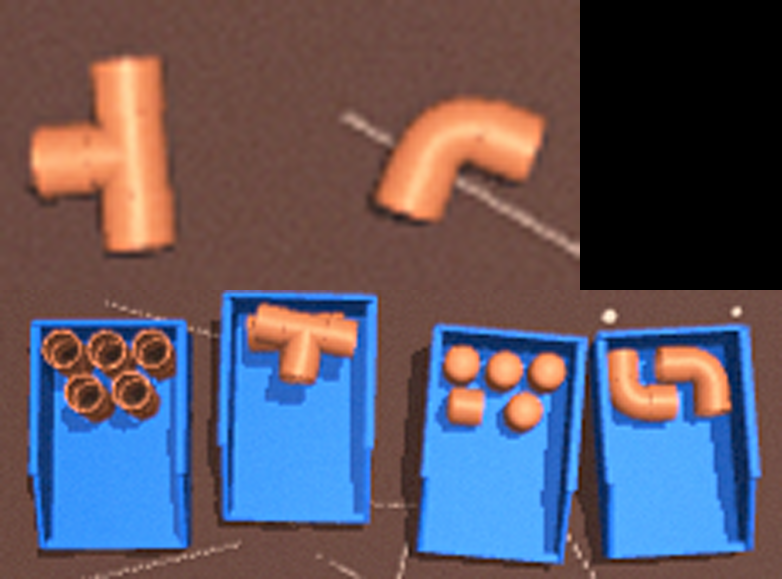

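```bash
python3 - <<'E'
from m import *
s=580/90
A=lambda p:[155+p[0]/s-.5+.5/s*0,210+p[1]/s-.5]
B=lambda p:[140+p[0]/3.4-.35,115+(p[1]-290)/3.4-.35]
t=ray("top",[A(p) for p in[(128,58),(138,250),(32,160),(133,155)]],.0155)
print("tee",t.round(4),np.linalg.norm(t[0]-t[1]),"ctr",((t[0]+t[1])/2).round(4)); d=t[0]-t[1];print("run ang",np.degrees(np.arctan2(d[1],d[0])), "branch len",np.linalg.norm(t[2]-(t[0]+t[1])/2))
e=ray("top",[A(p) for p in[(408,208),(537,148)]],.0155); m=e.mean(0); d=e[1]-e[0]; 
c=m+np.array([-d[1],d[0],0])/2; print("elb",e.round(4),np.linalg.norm(d),"corner",c.round(4),"leg ang",[np.degrees(np.arctan2(*(x-c)[1::-1])).round(1) for x in e])
bins=dict(coupling=[(40,548),(188,548),(31,322),(188,322)],tee=[(223,520),(370,523),(224,293),(377,297)],cap=[(418,553),(562,563),(436,326),(587,337)],elbow=[(608,558),(752,550),(596,333),(748,327)])
M=np.array([[-.09,.06],[-.09,-.06],[.09,.06],[.09,-.06]])
for k,v in bins.items():
    uv=[B(p) for p in v]; P=np.r_[ray("top",uv[:2],.024),ray("top",uv[2:],.055)][:,:2]
    R2,_=cv2.estimateAffinePartial2D(M,P); c0=P.mean(0); U,S,V=np.linalg.svd((M).T@(P-c0)); Rm=(U@V).T; yaw=np.degrees(np.arctan2(Rm[1,0],Rm[0,0]))
    print(k,c0.round(4),"yaw",yaw.round(1),"res mm",(1000*(P-c0-M@Rm.T)).round(1).tolist(),"drop",(c0+Rm@[-.038,0]).round(4),"scale",np.hypot(*R2[0,:2]).round(3))
E
```

```text
tee [[0.4896 0.2266 0.0155]
 [0.4067 0.2192 0.0155]
 [0.4445 0.2666 0.0155]
 [0.4476 0.2229 0.0155]] 0.08328742305254573 ctr [0.4482 0.2229 0.0155]
run ang 5.112256598852151 branch len 0.04381260041753202
elb [[0.4273 0.1028 0.0155]
 [0.4545 0.0474 0.0155]] 0.061720540266462724 corner [0.4686 0.0887 0.0155] leg ang [np.float64(161.1), np.float64(-108.9)]Traceback (most recent call last):
  File "<stdin>", line 13, in <module>
cv2.error: OpenCV(4.12.0) /io/opencv/modules/calib3d/src/ptsetreg.cpp:1108: error: (-215:Assertion failed) count >= 0 && to.checkVector(2) == count in function 'estimateAffinePartial2D'
```

```bash
python3 - <<'E'
from m import *
B=lambda p:[140+p[0]/3.4-.35,115+(p[1]-290)/3.4-.35]
bins=dict(coupling=[(40,548),(188,548),(31,322),(188,322)],tee=[(223,520),(370,523),(224,293),(377,297)],cap=[(418,553),(562,563),(436,326),(587,337)],elbow=[(608,558),(752,550),(596,333),(748,327)])
M=np.array([[-.09,.06],[-.09,-.06],[.09,.06],[.09,-.06]])
for k,v in bins.items():
    uv=[B(p) for p in v]; P=np.r_[ray("top",uv[:2],.024),ray("top",uv[2:],.055)][:,:2]
    c0=P.mean(0); U,S,V=np.linalg.svd((M).T@(P-c0)); Rm=(U@V).T; yaw=np.degrees(np.arctan2(Rm[1,0],Rm[0,0]))
    print(k,c0.round(4),"yaw",yaw.round(1),"res mm",(1000*(P-c0-M@Rm.T)).round(1).tolist(),"drop",(c0+Rm@[-.038,0]).round(4))
s=r.get_state(); print(R.from_euler('xyz',s["eef_rot"],degrees=True).as_matrix().round(3))
E
```

```text
coupling [0.6581 0.233 ] yaw 1.3 res mm [[-0.5, 0.9], [-0.3, -0.7], [0.1, 3.2], [0.7, -3.4]] drop [0.6202 0.2321]
tee [0.6841 0.0814] yaw 0.0 res mm [[-1.0, 0.8], [-0.6, -0.7], [0.8, 2.0], [0.9, -2.1]] drop [0.6461 0.0814]
cap [ 0.6582 -0.085 ] yaw -3.3 res mm [[-2.2, 0.4], [-0.8, 0.7], [0.9, 1.1], [2.1, -2.2]] drop [ 0.6202 -0.0828]
elbow [ 0.6642 -0.2296] yaw 4.7 res mm [[-0.4, -0.1], [-0.7, -0.8], [1.3, 2.9], [-0.1, -2.1]] drop [ 0.6263 -0.2327]
[[ 0.969 -0.247 -0.   ]
 [-0.247 -0.969 -0.001]
 [ 0.     0.001 -1.   ]]
```

```bash
cat > g.py <<'E'
import sys
from h import *
# g.py x y z yaw (mm, deg): total shift/turn in tool axes from measured pose
x,y,z,yaw=map(float,sys.argv[1:5]); s=r.get_state()
A=R.from_euler('xyz',s["eef_rot"],degrees=True); G=R.from_euler('xyz',[180,0,yaw],degrees=True)
d=A.inv().apply(np.array([x,y,z])-1000*np.array(s["tcp_pos"])); print(d.round(1),(A.inv()*G).as_rotvec().round(3)); st()
E
python3 g.py 445 253.5 150 -85
```

```text
[368.5 318.8  95.3] [ 1.000e-03 -1.000e-03  1.234e+00]
{'time_s': 0.1, 'tcp_pos': [0.167, 0.654, 0.245], 'eef_rot': [179.917, -0.008, -14.319], 'joints': [92.195, 20.585, 0.639, -0.017, -70.136, -16.509], 'contact_force': [-0.124, 0.276, -0.236], 'gripper_width': 0.088, 'gripper_force': 0.0}
```

```bash
python3 -m pendant '[[15,13,4,0,0,0.05],[46,40,12,0,0,0.15],[77,66,20,0,0,0.26],[108,93,28,0,0,0.36],[138,120,36,0,0,0.46],[169,146,44,0,0,0.57],[200,173,52,0,0,0.67],[230,199,60,0,0,0.77],[261,226,68,0,0,0.88],[292,252,76,0,0,0.98],[322,279,84,0,0,1.08],[350,302,90,0,0,1.18],[363,314,94,0,0,1.22],[368.5,319,95,0,0,1.234],[368.5,319,95,0,0,1.234],[368.5,319,95,0,0,1.234]]' 50 30; python3 g.py 445 253.5 22 -85; python3 - <<'E'
from h import *
snap("top",'a1.png',(120,170,250,270),5)
E
```

```text
time_s: 2.1
tcp_pos: [0.4448, 0.2546, 0.1508]
eef_rot: [-180.0, 0.0, -84.9]
contact_force: [0.2, 0.3, -0.0]
gripper_width: 0.0499
gripper_force: 0.0
[  1.1  -0.  128.8] [-0.     0.     0.001]
{'time_s': 2.1, 'tcp_pos': [0.445, 0.255, 0.151], 'eef_rot': [-179.981, 0.02, -84.932], 'joints': [51.758, 10.193, -27.13, 0.0, -52.649, -46.69], 'contact_force': [0.247, 0.326, -0.003], 'gripper_width': 0.05, 'gripper_force': 0.0}
```

View pics/a1.png

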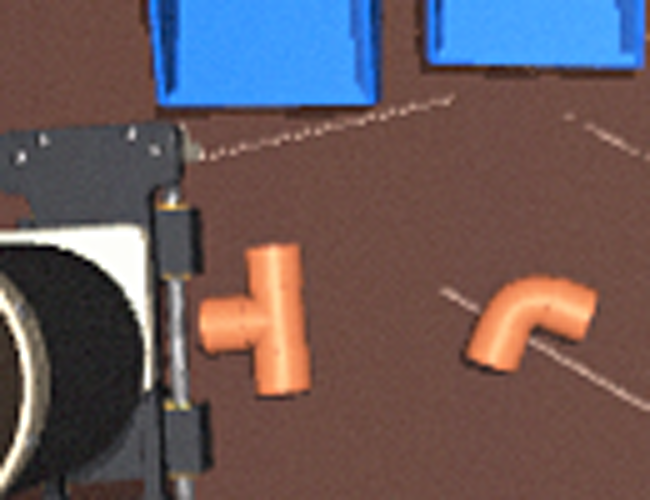

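The tee lies untouched in front of the open fingers, its branch pointing at the gripper, crop pixels (200–310, 245–395). I'll descend and grip.

```bash
python3 -m pendant '[[1,0,30,0,0,0],[1,0,60,0,0,0],[1,0,90,0,0,0],[1,0,110,0,0,0],[1,0,122,0,0,0],[1,0,128,0,0,0],[1,0,129,0,0,0],[1,0,129,0,0,0]]'; python3 -m pendant '[[0,0,0,0,0,0],[0,0,0,0,0,0],[0,0,0,0,0,0],[0,0,0,0,0,0],[0,0,0,0,0,0],[0,0,0,0,0,0]]' 20 30; python3 -m pendant '[[0,0,-20,0,0,0],[0,0,-50,0,0,0],[0,0,-80,0,0,0],[0,0,-100,0,0,0],[0,0,-108,0,0,0],[0,0,-108,0,0,0]]'; python3 g.py 627.6 81.4 130 0
```

```text
time_s: 3.15
tcp_pos: [0.4454, 0.2532, 0.0221]
eef_rot: [-180.0, 0.0, -85.0]
contact_force: [-0.2, 0.5, -0.3]
gripper_width: 0.05
gripper_force: 0.0
time_s: 3.9
tcp_pos: [0.4453, 0.253, 0.0218]
eef_rot: [-180.0, 0.0, -85.0]
contact_force: [-1.0, 0.0, 5.4]
gripper_width: 0.0303
gripper_force: 29.9
time_s: 4.65
tcp_pos: [0.445, 0.2528, 0.1293]
eef_rot: [180.0, 0.0, -85.0]
contact_force: [1.0, 0.2, -2.0]
gripper_width: 0.0301
gripper_force: 29.9
[ 186.6 -167.1   -0.8] [-0.     0.    -1.484]
{'time_s': 4.65, 'tcp_pos': [0.445, 0.253, 0.129], 'eef_rot': [179.993, 0.015, -85.029], 'joints': [51.596, 11.588, -28.691, -0.02, -49.715, -46.612], 'contact_force': [0.953, 0.214, -1.998], 'gripper_width': 0.03, 'gripper_force': 29.899}
```

```bash
python3 -m pendant '[[8,-7,0,0,0,-0.06],[23,-21,0,0,0,-0.18],[39,-35,0,0,0,-0.31],[55,-49,0,0,0,-0.43],[70,-63,0,0,0,-0.56],[86,-77,0,0,0,-0.68],[101,-91,0,0,0,-0.80],[117,-105,0,0,0,-0.93],[132,-118,0,0,0,-1.05],[148,-132,0,0,0,-1.18],[163,-146,0,0,0,-1.30],[177,-158,0,0,0,-1.41],[184,-165,0,0,0,-1.46],[187,-167,0,0,0,-1.484],[187,-167,0,0,0,-1.484]]'; python3 g.py 627.6 81.4 27.5 0; python3 - <<'E'
from h import *
snap("side",'a2.png',(180,80,420,270),3)
E
```

```text
time_s: 6.52
tcp_pos: [0.6272, 0.0809, 0.1284]
eef_rot: [180.0, 0.1, -0.0]
contact_force: [0.4, 0.8, -1.9]
gripper_width: 0.0303
gripper_force: 29.9
[  0.6  -0.6 100.9] [ 0.001  0.002 -0.001]
{'time_s': 6.525, 'tcp_pos': [0.627, 0.081, 0.128], 'eef_rot': [179.968, 0.099, -0.039], 'joints': [24.993, 22.036, -13.423, -0.016, -54.645, 64.977], 'contact_force': [0.416, 0.78, -1.924], 'gripper_width': 0.03, 'gripper_force': 29.898}
```

View pics/a2.png

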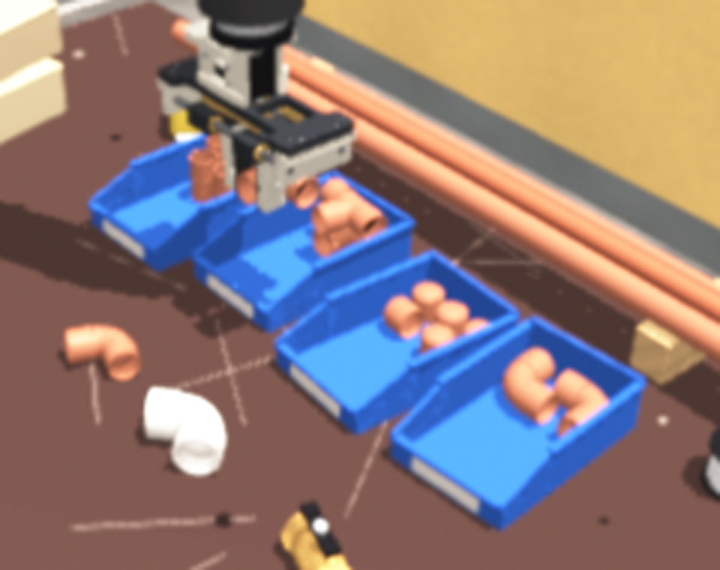

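The tee is held level above its bin, at about crop pixel (270,190). The front floor of the bin is clear. I'll lower it and release.

```bash
python3 -m pendant '[[0,0,20,0,0,0],[0,0,45,0,0,0],[0,0,70,0,0,0],[0,0,85,0,0,0],[0,0,93,0,0,0],[0,0,98,0,0,0],[0.5,0,100,0,0,0],[0.5,0,100.5,0,0,0],[0.5,0,100.5,0,0,0]]'; python3 -m pendant '[[0,0,0,0,0,0],[0,0,0,0,0,0],[0,0,0,0,0,0],[0,0,0,0,0,0]]' 42 30;  python3 -m pendant '[[0,0,-10,0,0,0],[0,0,-30,0,0,0],[0,0,-60,0,0,0],[0,0,-90,0,0,0],[0,0,-110,0,0,0],[0,0,-120,0,0,0],[0,0,-120,0,0,0]]'; python3 g.py 445 81 120 65
```

```text
time_s: 7.7
tcp_pos: [0.6286, 0.0811, 0.0295]
eef_rot: [-180.0, -0.0, 0.0]
contact_force: [0.7, -0.6, -1.6]
gripper_width: 0.0305
gripper_force: 29.9
time_s: 8.2
tcp_pos: [0.6283, 0.0811, 0.0291]
eef_rot: [180.0, -0.0, 0.0]
contact_force: [0.4, 0.8, 0.3]
gripper_width: 0.0418
gripper_force: 0.0
time_s: 9.07
tcp_pos: [0.6285, 0.0812, 0.1498]
eef_rot: [-180.0, -0.1, 0.0]
contact_force: [0.1, 0.0, -0.5]
gripper_width: 0.0417
gripper_force: 0.0
[-1.836e+02  1.000e-01  2.960e+01] [ 0.000e+00 -1.000e-03 -1.134e+00]
{'time_s': 9.075, 'tcp_pos': [0.629, 0.081, 0.15], 'eef_rot': [-179.967, -0.072, 0.011], 'joints': [24.974, 20.88, -12.052, 0.001, -56.988, 65.037], 'contact_force': [0.092, 0.009, -0.521], 'gripper_width': 0.042, 'gripper_force': 0.0}
```

```bash
python3 g.py 438 99 100 -18.9|head -1;python3 - <<'E'
from h import *
snap("top",'a3.png',(200,110,260,240),4)
E
```

```text
[-190.6  -17.9   49.6] [-0.001 -0.001  0.33 ]
```

View pics/a3.png

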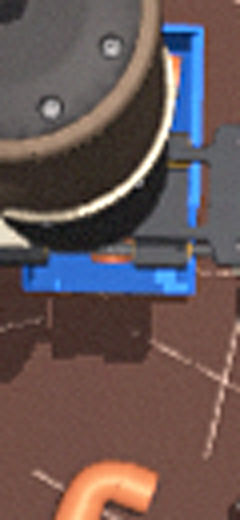

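The gripper hides the tee bin in this view, with only some copper showing at (110,255). I'll check the tee after moving away. The elbow is undisturbed at (110,490).

```bash
python3 -m pendant '[[-10,-1,0,0,0,0.03],[-35,-3,5,0,0,0.08],[-65,-6,15,0,0,0.13],[-95,-9,25,0,0,0.18],[-125,-12,35,0,0,0.23],[-155,-15,42,0,0,0.28],[-178,-17,47,0,0,0.31],[-188,-18,49,0,0,0.33],[-191,-18,50,0,0,0.33],[-191,-18,50,0,0,0.33]]' 46 30; python3 g.py 438 99 22 -18.9; python3 - <<'E'
from h import *
snap("top",'a4.png',(190,105,270,205),5)
E
```

```text
time_s: 10.38
tcp_pos: [0.4378, 0.0992, 0.0991]
eef_rot: [180.0, -0.0, -18.9]
contact_force: [0.3, -0.1, -0.5]
gripper_width: 0.046
gripper_force: 0.0
[ 0.2  0.1 77.1] [ 0.    -0.     0.001]
{'time_s': 10.375, 'tcp_pos': [0.438, 0.099, 0.099], 'eef_rot': [179.999, -0.008, -18.86], 'joints': [38.067, 8.262, -38.203, 0.011, -43.531, 33.065], 'contact_force': [0.325, -0.083, -0.514], 'gripper_width': 0.046, 'gripper_force': 0.0}
```

View pics/a4.png

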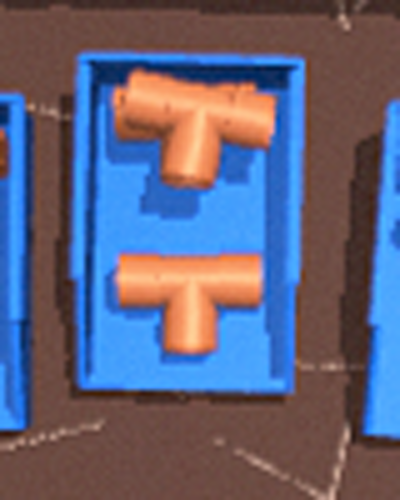

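The tee lies flat on the bare floor, centred at about (190,290) in the crop. Next is the elbow.

```bash
python3 -m pendant '[[0,0,20,0,0,0],[0,0,45,0,0,0],[0,0,62,0,0,0],[0,0,72,0,0,0],[0,0,76,0,0,0],[0,0,77,0,0,0],[0,0,77,0,0,0]]'; python3 -m pendant '[[0,0,0,0,0,0],[0,0,0,0,0,0],[0,0,0,0,0,0],[0,0,0,0,0,0],[0,0,0,0,0,0]]' 20 30; python3 -m pendant '[[0,0,-20,0,0,0],[0,0,-50,0,0,0],[0,0,-80,0,0,0],[0,0,-100,0,0,0],[0,0,-108,0,0,0],[0,0,-108,0,0,0]]'; python3 g.py 616.5 -233.5 130 4.7
```

```text
time_s: 11.3
tcp_pos: [0.4376, 0.0992, 0.0225]
eef_rot: [-180.0, -0.0, -18.9]
contact_force: [0.2, 0.3, 0.6]
gripper_width: 0.0458
gripper_force: 0.0
time_s: 11.92
tcp_pos: [0.4375, 0.0992, 0.0223]
eef_rot: [-180.0, -0.0, -18.9]
contact_force: [-0.4, 1.1, 5.2]
gripper_width: 0.0303
gripper_force: 30.0
time_s: 12.68
tcp_pos: [0.4372, 0.099, 0.1299]
eef_rot: [-180.0, 0.0, -18.9]
contact_force: [-0.5, 0.6, -2.0]
gripper_width: 0.0301
gripper_force: 30.0
[ 2.774e+02  2.565e+02 -2.000e-01] [-0.    -0.    -0.412]
{'time_s': 12.675, 'tcp_pos': [0.437, 0.099, 0.13], 'eef_rot': [-179.981, 0.001, -18.906], 'joints': [38.085, 5.634, -36.087, -0.015, -48.264, 33.019], 'contact_force': [-0.508, 0.579, -1.977], 'gripper_width': 0.03, 'gripper_force': 29.989}
```

```bash
python3 -m pendant '[[12,11,0,0,0,-0.02],[37,34,0,0,0,-0.05],[65,60,0,0,0,-0.09],[93,86,0,0,0,-0.13],[121,112,0,0,0,-0.18],[149,138,0,0,0,-0.22],[177,164,0,0,0,-0.26],[205,190,0,0,0,-0.3],[233,215,0,0,0,-0.34],[256,237,0,0,0,-0.38],[270,250,0,0,0,-0.4],[277,256,0,0,0,-0.412],[277,256.5,0,0,0,-0.412],[277,256.5,0,0,0,-0.412]]'; python3 g.py 616.5 -233.5 28.5 4.7; python3 - <<'E'
from h import *
snap("side",'a5.png',(240,110,420,290),3)
E
```

```text
time_s: 14.42
tcp_pos: [0.6158, -0.2327, 0.1297]
eef_rot: [-180.0, 0.0, 4.7]
contact_force: [-0.8, 0.1, -0.9]
gripper_width: 0.0302
gripper_force: 30.0
[  0.7   0.9 101.2] [-0.     0.001  0.   ]
{'time_s': 14.425, 'tcp_pos': [0.616, -0.233, 0.13], 'eef_rot': [-179.981, 0.041, 4.716], 'joints': [-3.769, 24.105, -9.884, -0.015, -56.053, 98.494], 'contact_force': [-0.833, 0.088, -0.949], 'gripper_width': 0.03, 'gripper_force': 29.989}
```

View pics/a5.png

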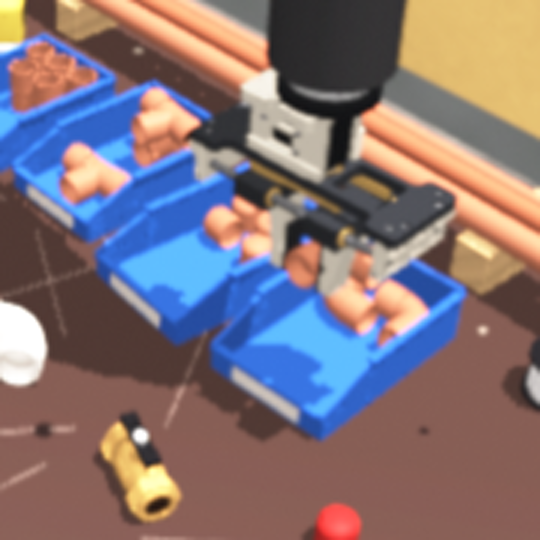

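The elbow is held above its bin's clear front floor, around (310,260) in the crop. Lowering it.

```bash
python3 -m pendant '[[0,0,20,0,0,0],[0,0,45,0,0,0],[0,0,70,0,0,0],[0,0,85,0,0,0],[0,0,93,0,0,0],[0,0,98,0,0,0],[0.5,0.5,100,0,0,0],[0.5,0.5,101,0,0,0],[0.5,0.5,101,0,0,0]]'; python3 -m pendant '[[0,0,0,0,0,0],[0,0,0,0,0,0],[0,0,0,0,0,0],[0,0,0,0,0,0]]' 42 30;  python3 -m pendant '[[0,0,-10,0,0,0],[0,0,-30,0,0,0],[0,0,-60,0,0,0],[0,0,-90,0,0,0],[0,0,-110,0,0,0],[0,0,-120,0,0,0],[0,0,-120,0,0,0]]'; python3 g.py 456 389 150 60;python3 g.py 456 389 150 -30
```

```text
time_s: 15.6
tcp_pos: [0.617, -0.2339, 0.0294]
eef_rot: [180.0, -0.0, 4.7]
contact_force: [-0.2, -0.0, -1.8]
gripper_width: 0.0304
gripper_force: 30.0
time_s: 16.1
tcp_pos: [0.6169, -0.2338, 0.0291]
eef_rot: [180.0, -0.0, 4.7]
contact_force: [0.5, 0.2, -0.1]
gripper_width: 0.0421
gripper_force: 0.0
time_s: 16.98
tcp_pos: [0.6171, -0.2338, 0.1498]
eef_rot: [180.0, -0.1, 4.7]
contact_force: [-0.6, -0.7, -0.4]
gripper_width: 0.0422
gripper_force: 0.0
[-1.094e+02 -6.340e+02 -4.000e-01] [ 0.001 -0.001 -0.965]
{'time_s': 16.975, 'tcp_pos': [0.617, -0.234, 0.15], 'eef_rot': [179.99, -0.079, 4.708], 'joints': [-3.859, 23.121, -8.518, -0.002, -58.281, 98.568], 'contact_force': [-0.632, -0.675, -0.405], 'gripper_width': 0.042, 'gripper_force': 0.0}
[-1.094e+02 -6.340e+02 -4.000e-01] [-0.    -0.001  0.606]
{'time_s': 16.975, 'tcp_pos': [0.617, -0.234, 0.15], 'eef_rot': [179.99, -0.079, 4.708], 'joints': [-3.859, 23.121, -8.518, -0.002, -58.281, 98.568], 'contact_force': [-0.632, -0.675, -0.405], 'gripper_width': 0.042, 'gripper_force': 0.0}
```

```bash
python3 -m pendant '[[-2,-12,0,0,0,-0.01],[-6,-36,0,0,0,-0.03],[-13,-74,0,0,0,-0.05],[-20,-114,0,0,0,-0.08],[-27,-154,0,0,0,-0.11],[-34,-194,0,0,0,-0.14],[-41,-234,0,0,0,-0.17],[-48,-274,0,0,0,-0.2],[-55,-314,0,0,0,-0.22],[-61,-354,0,0,0,-0.25],[-68,-394,0,0,0,-0.28],[-75,-434,0,0,0,-0.3],[-82,-474,0,0,0,-0.33],[-89,-514,0,0,0,-0.36],[-96,-554,0,0,0,-0.39],[-103,-594,0,0,0,-0.42],[-107,-620,0,0,0,-0.44],[-109,-634,0,0,0,-0.442],[-109,-634,0,0,0,-0.442],[-109,-634,0,0,0,-0.442]]' 50 30; python3 g.py 455.5 389 33 30; python3 - <<'E'
from h import *
a=r.capture("top");b=r.capture("side")
f=lambda x:cv2.resize(x,(390,400),interpolation=cv2.INTER_CUBIC)
cv2.imwrite('pics/a6.png',np.hstack([f(a[110:210,300:400]),f(b[80:180,120:220])])[:,:,::-1])
E
```

```text
time_s: 19.48
tcp_pos: [0.4562, 0.3881, 0.1489]
eef_rot: [180.0, 0.0, 30.0]
contact_force: [0.3, 0.2, -0.4]
gripper_width: 0.0499
gripper_force: 0.0
[-1.000e-01 -1.100e+00  1.159e+02] [ 0.     0.001 -0.   ]
{'time_s': 19.475, 'tcp_pos': [0.456, 0.388, 0.149], 'eef_rot': [179.987, 0.036, 29.981], 'joints': [59.063, 18.0, -16.565, -0.008, -55.473, 60.922], 'contact_force': [0.33, 0.168, -0.376], 'gripper_width': 0.05, 'gripper_force': 0.0}
```

View pics/a6.png

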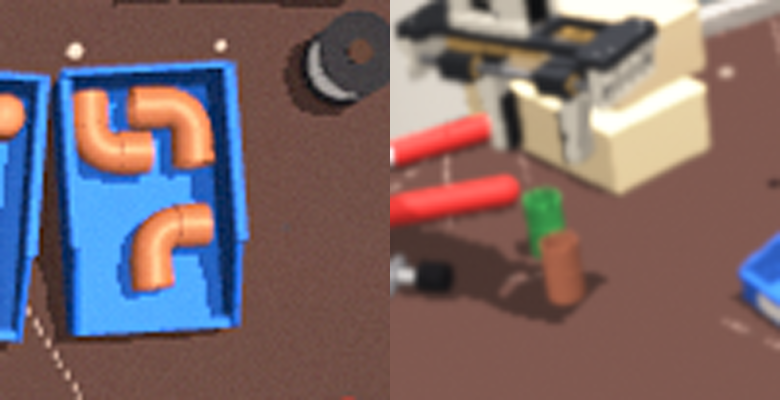

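The elbow lies on its bin floor, (170,245) in the left half of the crop. The fingers are above the copper coupling (563,268 in the right half), clear of the green one.

```bash
python3 -m pendant '[[0,0,20,0,0,0],[0,-1,50,0,0,0],[0,-1,80,0,0,0],[0,-1,100,0,0,0],[0,-1,111,0,0,0],[0,-1,115,0,0,0],[0,-1,116,0,0,0],[0,-1,116,0,0,0]]'; python3 -m pendant '[[0,0,0,0,0,0],[0,0,0,0,0,0],[0,0,0,0,0,0],[0,0,0,0,0,0],[0,0,0,0,0,0],[0,0,0,0,0,0]]' 20 25; python3 -m pendant '[[0,0,-20,0,0,0],[0,0,-50,0,0,0],[0,0,-80,0,0,0],[0,0,-110,0,0,0],[0,0,-125,0,0,0],[0,0,-130,0,0,0],[0,0,-130,0,0,0]]'; python3 g.py 620 232 163 30
```

```text
time_s: 20.58
tcp_pos: [0.4559, 0.3903, 0.0338]
eef_rot: [-180.0, -0.1, 30.0]
contact_force: [-0.1, -0.3, -1.4]
gripper_width: 0.0499
gripper_force: 0.0
time_s: 21.32
tcp_pos: [0.4557, 0.3901, 0.0333]
eef_rot: [-180.0, -0.0, 30.0]
contact_force: [-0.9, -0.8, 4.6]
gripper_width: 0.0304
gripper_force: 25.0
time_s: 22.2
tcp_pos: [0.4553, 0.3897, 0.1622]
eef_rot: [180.0, 0.1, 30.0]
contact_force: [-0.0, -0.1, -0.7]
gripper_width: 0.0303
gripper_force: 25.0
[ 63.7 218.9  -0.8] [0.    0.001 0.   ]
{'time_s': 22.2, 'tcp_pos': [0.455, 0.39, 0.162], 'eef_rot': [179.986, 0.059, 30.024], 'joints': [59.211, 17.309, -15.594, -0.02, -57.155, 60.824], 'contact_force': [-0.048, -0.061, -0.729], 'gripper_width': 0.03, 'gripper_force': 25.0}
```

```bash
python3 -m pendant '[[3,11,0,0,0,0],[10,33,0,0,0,0],[19,66,0,0,0,0],[29,100,0,0,0,0],[39,134,0,0,0,0],[49,168,0,0,0,0],[57,197,0,0,0,0],[62,212,0,0,0,0],[64,218,0,0,0,0],[64,219,0,0,0,0],[64,219,0,0,0,0]]'; python3 g.py 620 232 39 30; python3 - <<'E'
from h import *
snap("side",'a7.png',(180,70,320,190),4)
E
```

```text
time_s: 23.58
tcp_pos: [0.6202, 0.2329, 0.1631]
eef_rot: [-180.0, -0.0, 30.1]
contact_force: [0.5, 1.0, 0.4]
gripper_width: 0.0304
gripper_force: 25.0
[ -0.7   0.7 124.1] [-0.    -0.     0.001]
{'time_s': 23.575, 'tcp_pos': [0.62, 0.233, 0.163], 'eef_rot': [-179.994, -0.0, 30.077], 'joints': [37.41, 22.736, -7.223, -0.007, -60.04, 82.67], 'contact_force': [0.502, 1.03, 0.381], 'gripper_width': 0.03, 'gripper_force': 25.0}
```

View pics/a7.png

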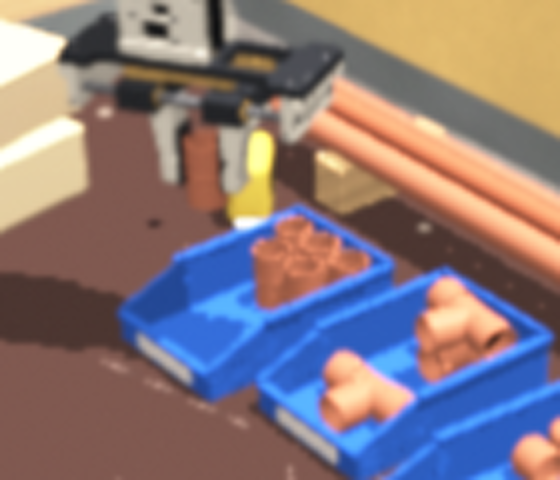

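The coupling hangs upright (205,165). I'll lower it in front of the stock.

```bash
python3 -m pendant '[[0,0,20,0,0,0],[0,0,50,0,0,0],[0,0,80,0,0,0],[0,0,105,0,0,0],[0,0,115,0,0,0],[0,0,121,0,0,0],[0,0,124,0,0,0],[0,0,125,0,0,0],[0,0,125,0,0,0]]'; python3 -m pendant '[[0,0,0,0,0,0],[0,0,0,0,0,0],[0,0,0,0,0,0],[0,0,0,0,0,0]]' 42 25;  python3 -m pendant '[[0,0,-8,0,0,0],[0,0,-25,0,0,0],[0,0,-55,0,0,0],[0,0,-85,0,0,0],[0,0,-110,0,0,0],[0,0,-118,0,0,0],[0,0,-118,0,0,0]]'; python3 g.py 443 -384 150 60;python3 g.py 443 -384 150 0|head -1
```

```text
time_s: 24.75
tcp_pos: [0.6209, 0.2325, 0.0386]
eef_rot: [-180.0, -0.0, 30.0]
contact_force: [0.2, 0.5, -0.9]
gripper_width: 0.0306
gripper_force: 25.0
time_s: 25.25
tcp_pos: [0.6207, 0.2324, 0.0381]
eef_rot: [-180.0, -0.0, 30.0]
contact_force: [-0.3, 0.2, 0.3]
gripper_width: 0.0419
gripper_force: 0.0
time_s: 26.12
tcp_pos: [0.6207, 0.2325, 0.1568]
eef_rot: [-180.0, -0.1, 30.0]
contact_force: [0.3, 0.2, -1.0]
gripper_width: 0.042
gripper_force: 0.0
[-462.4  444.8    6.1] [ 0.    -0.001 -0.523]
{'time_s': 26.125, 'tcp_pos': [0.621, 0.233, 0.157], 'eef_rot': [-179.981, -0.078, 30.03], 'joints': [37.351, 23.028, -7.654, -0.01, -59.239, 82.684], 'contact_force': [0.287, 0.155, -0.951], 'gripper_width': 0.042, 'gripper_force': 0.0}
[-462.4  444.8    6.1] [-0.001 -0.001  0.524]
```

```bash
python3 -m pendant '[[-9,9,0,0,0,0.02],[-28,27,0,0,0,0.06],[-56,54,0,0,0,0.12],[-84,81,0,0,0,0.19],[-112,108,0,0,0,0.25],[-140,135,0,0,0,0.32],[-168,162,0,0,0,0.38],[-196,189,0,0,0,0.45],[-224,216,0,0,0,0.51],[-252,243,0,0,0,0.57],[-280,270,0,0,0,0.63],[-308,297,0,0,0,0.7],[-336,324,0,0,0,0.76],[-364,351,0,0,0,0.83],[-392,377,0,0,0,0.89],[-420,404,0,0,0,0.96],[-444,426,0,0,0,1.01],[-456,438,0,0,0,1.04],[-460,443,5,0,0,1.047],[-460,443,5,0,0,1.047]]' 50 25; python3 g.py 444.5 -382 21.5 -30; python3 - <<'E'
from h import *
a=r.capture("top");b=r.capture("side")
f=lambda x:cv2.resize(x,(390,400),interpolation=cv2.INTER_CUBIC)
cv2.imwrite('pics/a8.png',np.hstack([f(a[115:200,135:220]),f(b[220:340,270:390])])[:,:,::-1])
E
```

```text
time_s: 28.62
tcp_pos: [0.4435, -0.3811, 0.1503]
eef_rot: [-180.0, 0.1, -30.0]
contact_force: [0.7, 0.6, 0.2]
gripper_width: 0.0501
gripper_force: 0.0
[  1.5   0.3 128.8] [-0.     0.001  0.   ]
{'time_s': 28.625, 'tcp_pos': [0.443, -0.381, 0.15], 'eef_rot': [-179.996, 0.079, -29.977], 'joints': [-21.532, 16.71, -18.25, -0.019, -55.118, 81.566], 'contact_force': [0.658, 0.551, 0.175], 'gripper_width': 0.05, 'gripper_force': 0.0}
```

View pics/a8.png

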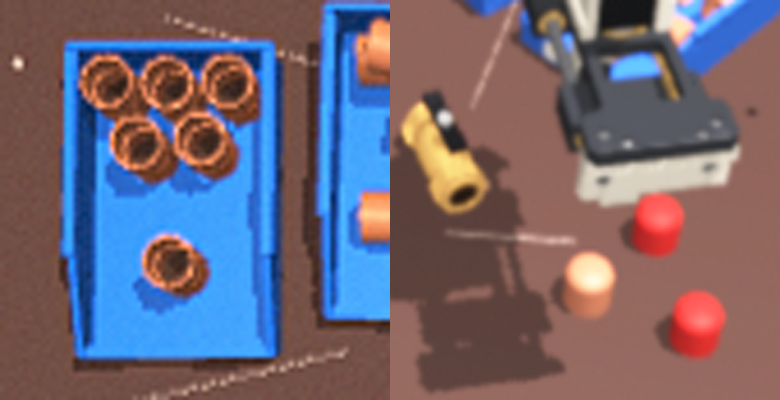

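The coupling stands on its floor (172,265). The copper cap (588,283) is free of the reds. I'll grip it.

```bash
python3 -m pendant '[[1,0,20,0,0,0],[1.5,0,50,0,0,0],[1.5,0,80,0,0,0],[1.5,0,105,0,0,0],[1.5,0,119,0,0,0],[1.5,0,126,0,0,0],[1.5,0,128.5,0,0,0],[1.5,0,128.5,0,0,0]]'; python3 -m pendant '[[0,0,0,0,0,0],[0,0,0,0,0,0],[0,0,0,0,0,0],[0,0,0,0,0,0],[0,0,0,0,0,0],[0,0,0,0,0,0]]' 20 25; python3 -m pendant '[[0,0,-20,0,0,0],[0,0,-50,0,0,0],[0,0,-80,0,0,0],[0,0,-110,0,0,0],[0,0,-125,0,0,0],[0,0,-130,0,0,0],[0,0,-130,0,0,0]]'; python3 g.py 620 -82.8 152 -20
```

```text
time_s: 29.72
tcp_pos: [0.4459, -0.3823, 0.0231]
eef_rot: [-180.0, -0.1, -29.9]
contact_force: [0.5, -0.1, -0.5]
gripper_width: 0.0499
gripper_force: 0.0
time_s: 30.48
tcp_pos: [0.4456, -0.3822, 0.0229]
eef_rot: [180.0, -0.0, -29.9]
contact_force: [-1.2, 0.4, 5.9]
gripper_width: 0.0301
gripper_force: 25.0
time_s: 31.35
tcp_pos: [0.4451, -0.3818, 0.1518]
eef_rot: [-180.0, 0.1, -30.0]
contact_force: [-0.5, 0.3, -0.6]
gripper_width: 0.0303
gripper_force: 25.0
[ 2.100e+00 -3.464e+02 -2.000e-01] [-0.     0.001 -0.174]
{'time_s': 31.35, 'tcp_pos': [0.445, -0.382, 0.152], 'eef_rot': [-179.99, 0.059, -29.966], 'joints': [-21.547, 16.766, -17.941, -0.022, -55.35, 81.594], 'contact_force': [-0.532, 0.343, -0.614], 'gripper_width': 0.03, 'gripper_force': 25.0}
```

```bash
python3 -m pendant '[[0,-12,0,0,0,0],[0,-36,0,0,0,-0.02],[1,-72,0,0,0,-0.04],[1,-108,0,0,0,-0.06],[1,-144,0,0,0,-0.08],[1,-180,0,0,0,-0.1],[2,-216,0,0,0,-0.12],[2,-252,0,0,0,-0.14],[2,-288,0,0,0,-0.16],[2,-318,0,0,0,-0.17],[2,-336,0,0,0,-0.174],[2,-344,0,0,0,-0.174],[2,-346,0,0,0,-0.174],[2,-346,0,0,0,-0.174]]'; python3 g.py 620 -82.8 28.5 -20; python3 - <<'E'
from h import *
snap("side",'a9.png',(230,110,390,260),4)
E
```

```text
time_s: 33.1
tcp_pos: [0.6196, -0.0839, 0.1525]
eef_rot: [180.0, 0.0, -20.0]
contact_force: [-0.1, -0.6, -0.4]
gripper_width: 0.0305
gripper_force: 25.0
[  0.   -1.2 124. ] [ 0.  0. -0.]
{'time_s': 33.1, 'tcp_pos': [0.62, -0.084, 0.153], 'eef_rot': [179.994, 0.012, -20.025], 'joints': [10.154, 20.054, -12.926, -0.001, -57.034, 59.822], 'contact_force': [-0.114, -0.635, -0.361], 'gripper_width': 0.03, 'gripper_force': 25.0}
```

View pics/a9.png

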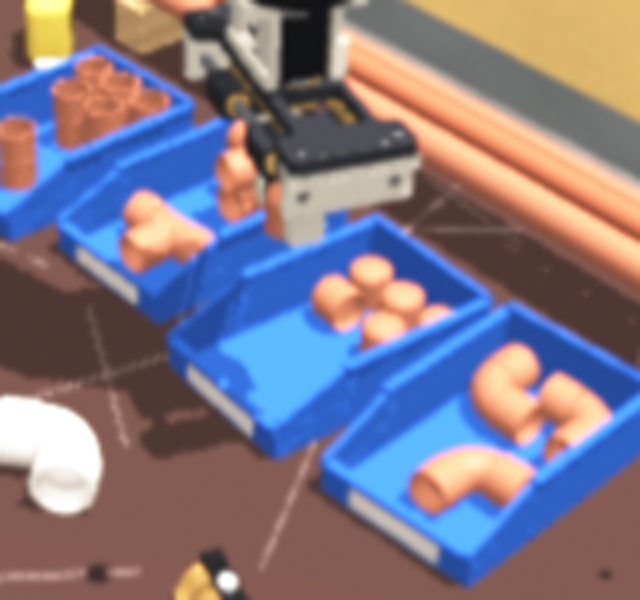

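The cap bin's front floor is empty, and the cap is hidden behind the near finger. Lowering.

```bash
python3 -m pendant '[[0,0,20,0,0,0],[0,-1,50,0,0,0],[0,-1,80,0,0,0],[0,-1,105,0,0,0],[0,-1,115,0,0,0],[0,-1,121,0,0,0],[0,-1,123.5,0,0,0],[0,-1,124,0,0,0],[0,-1,124,0,0,0]]'; python3 -m pendant '[[0,0,0,0,0,0],[0,0,0,0,0,0],[0,0,0,0,0,0],[0,0,0,0,0,0]]' 42 25;  python3 -m pendant '[[0,0,-8,0,0,0],[0,0,-25,0,0,0],[0,0,-55,0,0,0],[0,0,-85,0,0,0],[0,0,-110,0,0,0],[0,0,-120,0,0,0],[-20,0,-125,0,0,0],[-50,0,-130,0,0,0],[-90,0,-130,0,0,0],[-130,0,-130,0,0,0],[-165,0,-130,0,0,0],[-180,0,-130,0,0,0],[-185,0,-130,0,0,0],[-185,0,-130,0,0,0]]'; python3 - <<'E'
from h import *
snap("top",'a10.png',(60,100,440,260),2.1)
E
```

```text
time_s: 34.28
tcp_pos: [0.6206, -0.0823, 0.0292]
eef_rot: [-180.0, -0.1, -20.0]
contact_force: [0.9, 0.6, -0.6]
gripper_width: 0.0305
gripper_force: 25.0
time_s: 34.78
tcp_pos: [0.6203, -0.0824, 0.0286]
eef_rot: [-180.0, -0.0, -20.0]
contact_force: [-0.1, 0.1, -0.2]
gripper_width: 0.0422
gripper_force: 0.0
time_s: 36.52
tcp_pos: [0.4471, -0.0191, 0.1587]
eef_rot: [-180.0, -0.0, -20.0]
contact_force: [0.6, -0.3, 0.1]
gripper_width: 0.042
gripper_force: 0.0
```

View pics/a10.png

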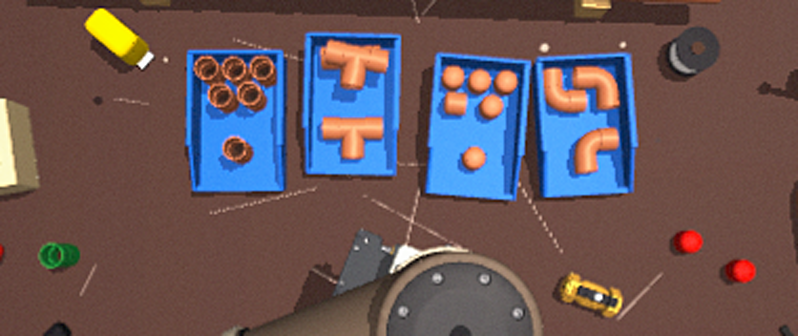

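All four fittings are on their bin floors: coupling (237,150), tee (352,135), cap (474,157) and elbow (597,150). The green coupling, red caps and valve are unmoved. The arm is clear, well above the bench, so I'm handing the job in.

```bash
python3 -c "
from plant import r
print(r.close_job())"
```

```text
the job is handed in; nothing more can be done
None
```

The tee, elbow, coupling and end cap are each on the bare floor of their own bin, nothing else was handled, and the job was handed in at about 37 s; no verdict was returned.

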